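# Index the capping dial and pin it

## Task

One of the three bottles on the capping machine's turntable has missed its cap. Push the turntable round by one of its lugs, one click on, so that this open bottle stands under the capping spindle, and then lock the table: take the loose headed pin from its rest, feel for the fork's hole and push the pin down through fork and lug until its head sits fully home, flat on the fork. Do not force the pin, keep every bottle upright, do not bump the other things on the bench, and let go of everything.

Things in the scene. Friction and masses are not known exactly. Their poses are not given: they have to be found in the camera images.
- station: Bench-top capping machine, fixed to the bench on a 12 mm base plate. Origin on the turntable's vertical axis at bench height, z up. Angles given below are about this z from its x axis, counter-clockwise seen from above; 180 deg points roughly at the robot. Six nests (white rings 14 mm high, 51 mm wide) for bottles sit on the turntable at radius 85 mm, halfway between its lugs.
- hub (a point): Centre of the turntable's top face, on its axis, 80 mm above the bench. The turntable is an aluminium disc of radius 125 mm, 10 mm thick (70 to 80 mm above the bench), that turns both ways. A hub nut 60 mm wide and 24 mm high stands on it. Six flat lugs stick out of its rim, one every 60 deg; at the start they lie near 0, 60, ... 300 deg, the nests near 30, 90, ... 330 deg.
- lug_place (a point): Fixed point towards the robot (180 deg): the middle of a lug's hole, at its top face, is here when the table is exactly in line with the fork. Every lug is a flat bar with parallel sides, 32 mm wide, 70 to 80 mm above the bench, reaching out to radius 170 mm. Its upright through hole is a radial slot, 13 mm wide and 24 mm long. Below is only the base plate, so fingers can reach down beside a lug.
- detent_roller (a point): Spring roller below the far side of the disc: it clicks into a six-lobed cam and holds the table at every 60 deg, with play: a lug swings freely (1 N) about 5 mm to either side of the middle, where its slot lines up with the fork; each end is felt as a step of 3 to 6 N. Beyond it the push fades towards halfway (30 deg). Past 40 deg the table creeps on and clicks in, stopping short of the middle.
- column (a point): Top of the capping head's column, a 36 mm post, 362 mm above the bench; on the machine's right, seen from the robot. An arm and a gear head 74 x 86 mm, 250 to 380 mm above the bench, reach from it over the nest place at 330 deg.
- spindle (a point): Centre of the underside of the capping spindle's chuck, 200 mm above the bench, straight above the nest place at 330 deg (radius 85 mm from the turntable axis). A bottle stands under the spindle when its axis is on this point's vertical line.
- fork_seat (a point): NOMINAL centre of the bore's mouth on the fork's flat top, 99 mm above the bench, 146 mm from the table axis at 240 deg. The fork is clamped on slotted feet: the real bore lies on this line from the axis, but up to 5 mm further in or out; feel or look for it. The fork has two level tines 32 mm wide straddling the lugs' path: upper 16 mm thick, bore 13.5 mm; lower 12 mm, bore 14 mm.
- fork_lower (a point): Nominal bore centre on top of the lower tine, 67 mm above the bench. A spring ball in this bore grips the pin, so it does not drop home by its weight: the last 16 mm need a push of up to about 12 N. If the lug's slot is over about 1.5 mm out of line sideways the pin stands on the lug, 33 mm before home, and no fair push gets it through: first move the table to the middle of its play.
- pin: Loose headed lock pin, 0.12 kg. Origin at the underside of its head flange, on its axis; z along the axis towards the head. Above the origin: flange 28 mm wide, 6 mm high, then a round black knob to grip, 20 mm wide, 28 mm high. Below: steel shank 12 mm in diameter, 52 mm long, with a 1 mm chamfer at its foot. At the start it stands upright in its rest, flange on the rest's top.
- rest: Aluminium block fixed to the bench, 52 mm square, 60 mm high with an 80 x 52 x 6 mm foot, with an upright 15 mm bore through its middle in which the pin stands at the start. Origin at the centre of its underside.
- open_bottle: The bottle without a cap: white, 39 mm in diameter, 90 mm high, shoulder at 66 mm, open threaded neck 19 mm wide on top; 0.11 kg. Origin at the centre of its underside. Stands loosely (2.5 mm play) in a nest; at the start in the nest next to the spindle place, either at 270 deg or at 30 deg of the station.
- bottle_a: Capped bottle: like the open one, but with a white 25 mm cap, 98 mm high. At the start under the spindle.
- bottle_b: Capped bottle, same as bottle_a. At the start in the nest on the other side of the spindle place (30 or 270 deg).
- bottle_c: Capped bottle, same as bottle_a, standing on the bench, not to be disturbed.
- cap_tray: Grey tray of caps, 150 x 110 x 45 mm, on the bench, not to be disturbed. Origin at the centre of its underside.
- spanner: Steel spanner, 160 mm long, lying on the bench, not to be disturbed.

How it is judged:
On the way, in this order (a step that is already met when the one before it is completed fails the run):
1. the turntable is turned so that the open bottle stands under the spindle, at rest and upright, with the pin not yet in the fork (horizontal distance between open_bottle and spindle below 0.007 m and linear speed of open_bottle below 0.02 m/s and angle between open_bottle's own z axis and vertical below 0.1 rad and distance between pin and fork_seat above 0.03 m), for 0.3 s.
2. the pin is pushed through fork and lug, its head flat on the fork (horizontal distance between pin and fork_seat below 0.009 m and z of pin in the frame of fork_seat below 0.002 m and angle between pin's own z axis and vertical below 0.08 rad), for 0.2 s.
At the end, for the whole second after the job is handed in: The open bottle stands upright and at rest under the spindle (axis within 7 mm of the spindle's), and the lock pin is through fork and lug with its head flange within 2 mm of the fork's top, upright, released and at rest in the fork's bore (within 9 mm of its nominal place) (all of step 2 and horizontal distance between open_bottle and spindle below 0.007 m and angle between open_bottle's own z axis and vertical below 0.1 rad and linear speed of each of open_bottle, pin below 0.02 m/s); the robot touches nothing.
It fails at once if a bottle is tipped by more than 20 degrees (angle between any of open_bottle, bottle_a, bottle_b, bottle_c's own z axis and vertical above 0.35 rad).
It fails at once if the bottle on the bench, the cap tray or the spanner is shifted by more than 20 mm (distance of any of bottle_c, cap_tray, spanner from where it was at the start of the episode above 0.02 m).
It fails at once if the pin is forced: it presses on the machine with more than 100 N while it is not yet home (contact force between pin and station above 100 N and z of pin in the frame of fork_seat above 0.004 m).
It also fails if it takes over 72 s, if anything falls off the work surface, if the arm or the gripper's body presses on something with over 40 N, if the wrist force passes 120 N, or if a joint passes its speed limit or range.

## Robot

A 7-joint arm with a two-finger parallel gripper is mounted at the origin on the work surface. World frame = base frame: x ahead of the robot, y to its left, z up, the work surface at z = 0. Lengths are in m, angles in rad, forces in N, time in s.
With the tool pointing down it reaches from about 0.4 to 0.85 m from the base axis. Payload 10.4 kg.
Tool frame: the origin (TCP) lies at the very end of the fingers, on their centre line; the grasp point (between the pads) lies 19 mm behind it; z points along the fingers, y is the direction in which the jaws open and shut (so a half turn about z gives the same grasp; the last joint's range is limited). The gripper opens to 87 mm and grips with 3 to 60 N. Pads are 19 mm wide; open, the fingers measure 117 mm over their backs; the gripper's body (75 mm by 190 mm) begins 51 mm behind the grasp point.
Start: joints at [-1.152, 0.332, -0.065, 1.46, 0.022, 1.35, -0.088], TCP at [0.267, 0.565, 0.223] pointing down, gripper open.
Joint ranges: [-2.6, 2.6], [-0.5, 2.12], [-1.47, 1.34], [0.16, 2.42], [-1.27, 4.41], [0.06, 2.06], [-2.6, 2.6]. Speed limits (rad/s): [2.22, 2.22, 2.79, 2.79, 3.14, 3.14, 3.14].

## Interface

Orientations are given as a unit quaternion [x, y, z, w].
In Python, from bench import r gives the robot as it stands.
- The arm moves only by the shell command python3 -m crank 'ROWS' [FORCE]. ROWS is JSON, a list of rows, each a list of 3 entries, a list of its own where there are three numbers: the opening, from -1 (shut) to 1 (fully open), so that 0 is half open, then the shift along the tool's x, y, z in mm, then the turn about the tool's z in degrees. A call has 1 to 12 rows; each row is the pose to reach, as a shift and turn from the pose commanded when the call began, along the tool's axes at that moment; what a row does not reach only later rows make up. A row lasts 1/12 s, in which the tool goes at most 41.7 mm and 7.16 degrees, less where a joint would pass 70% of its speed; a pose out of reach is approached as far as the arm can. A call with a gripper value outside its range is refused whole. The fingers move at their own pace and stop on an object; FORCE is the grip in N (left out, the last holds). Time passes only in rows, so rows that repeat a pose let the fingers close. It gives the time, the measured TCP pose, the force and the opening at its end, in the units of the state.
- r.read_state(): the state, without advancing time (a new reading comes with each control period).
- r.camera(name): name is "side" or "top"; returns a dict with "pixels" (420x560x3 uint8, red, green, blue), "fov_y" (degrees; the focal length in pixels is half the picture's height over the tangent of half this angle, whatever the lens; pixels are square), "cx", "cy" (the principal point, pixels), "cam_to_world" (4x4, takes a point from camera to world coordinates). Camera axes: x right, y down, z forward; pixel columns grow to the right and rows downward; lengths in m; the calibration is good to about 2 mm. A picture is of the moment at which its call begins. There is no depth.
- r.close_job(): hands the job in, once; it reports no verdict.
The state is a dict: "time": time; "joint_positions": joint angles; "joint_vel": joint speeds; "joint_torque": joint torques, N m; "ee_pos": TCP position; "eef_rot": TCP orientation; "ft_force": force on the tool from outside, world axes, zero at the start; "torque": the same for the moment, N m; "width": finger opening in m.
Only numpy, scipy, OpenCV 4.12 (cv2) and the standard library are available. Lean on these libraries where they do the work, as an engineer would, in place of code of your own. Each camera call takes 0.05 s, during which the arm holds its last target.

## Working session

There is one attempt and no reset: what is moved stays moved. The work goes in short steps, Python scripts to look and compute and a shell command to move; the robot and the scene stay as the last step left them, time stands still between calls to the robot, and variables do not carry over. Pictures are saved under pics/ and viewed, and the job is handed in when it is done.

```bash
ls -la; mkdir -p pics; cat > h.py <<'E'
import numpy as np, cv2
from bench import r
def cam(n,fn=None):
    c=r.camera(n); p=np.array(c["pixels"],dtype=np.uint8)
    if fn: cv2.imwrite("pics/"+fn,p[:,:,::-1])
    c["pixels"]=p; c["cam_to_world"]=np.array(c["cam_to_world"]); c["f"]=p.shape[0]/2/np.tan(np.radians(c["fov_y"])/2)
    return c
def ray(c,u,v):
    d=np.array([(u-c["cx"])/c["f"],(v-c["cy"])/c["f"],1.]); T=c["cam_to_world"]
    return T[:3,3],T[:3,:3]@d
def onz(c,u,v,z):
    o,d=ray(c,u,v); return o+d*(z-o[2])/d[2]
def proj(c,P):
    T=c["cam_to_world"]; q=T[:3,:3].T@(np.array(P)-T[:3,3]); return q[0]/q[2]*c["f"]+c["cx"],q[1]/q[2]*c["f"]+c["cy"]
E
python3 - <<'E'
from h import *
import pickle
for n in("top","side"):
    c=cam(n,n+"0.png"); pickle.dump(c,open(n+"0.pkl","wb")); print(n,c["fov_y"],c["cx"],c["cy"],c["cam_to_world"].round(4).tolist())
print(r.read_state())
E
```

```text
total 12
drwxr-xr-x  3 agent agent 4096 Dec  6 17:05 .
drwxr-xr-x 23 root  root  4096 Dec  6 17:05 ..
drwxr-xr-x  2 agent agent 4096 Dec  6 17:05 pics
top 47.25154811594335 274.25566853887847 208.30581548197685 [[0.0009, -0.9974, 0.0726, 0.4711], [-1.0, -0.0008, 0.0024, 0.0157], [-0.0023, -0.0726, -0.9974, 1.607], [0.0, 0.0, 0.0, 1.0]]
side 42.435255048022526 286.65866825329516 204.32790251286525 [[0.7604, -0.4615, 0.4569, -0.0445], [-0.6491, -0.5626, 0.512, -0.6744], [0.0208, -0.6859, -0.7274, 1.1926], [0.0, 0.0, 0.0, 1.0]]
{'time': 0.1, 'joint_positions': array([-1.15160393,  0.33282338, -0.0647137 ,  1.46083635,  0.02158837,
        1.34993203, -0.08848555]), 'joint_vel': array([ 4.31740000e-05, -1.62710790e-03,  1.17179794e-04, -2.04752621e-03,
       -1.13406582e-03, -1.30716611e-03, -1.58210271e-04]), 'joint_torque': array([ 1.79919025e-03, -6.24546647e+01,  2.48078682e-02, -3.90711629e+01,
       -6.15338143e-02,  3.66101693e-02,  4.12645431e-05]), 'ee_pos': array([0.26706809, 0.56467848, 0.22183437]), 'eef_rot': array([ 2.19082808e-01,  9.75706051e-01, -6.40649107e-04, -1.21587739e-04]), 'ft_force': array([-1.13454355, -0.17770552,  0.14694723]), 'torque': array([ 0.04052644, -0.039225  ,  0.04566316]), 'width': 0.0869987270591396}
```

View pics/top0.png

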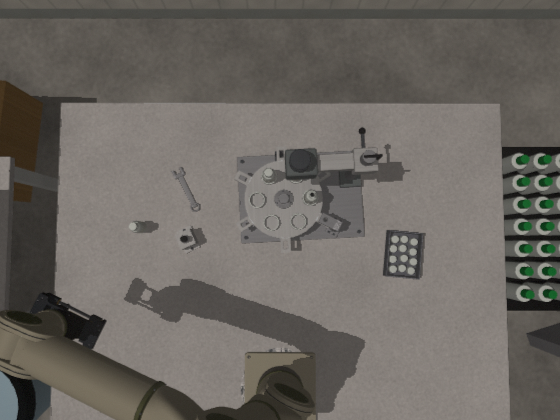

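View pics/side0.png

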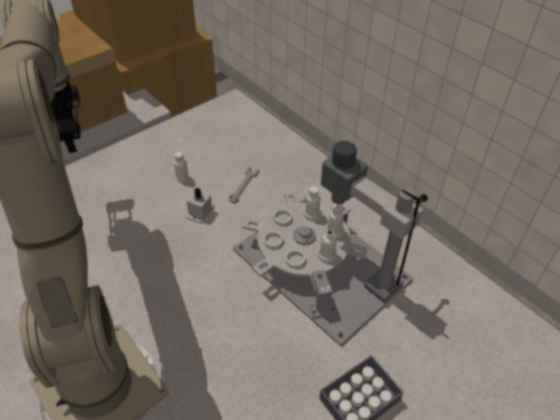

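```bash
python3 - <<'E'
import cv2
a=cv2.imread("pics/top0.png")[140:260,225:375]; cv2.imwrite("pics/t1.png",cv2.resize(a,None,fx=5,fy=5,interpolation=cv2.INTER_CUBIC))
a=cv2.imread("pics/side0.png")[140:340,165:425]; cv2.imwrite("pics/s1.png",cv2.resize(a,None,fx=3,fy=3,interpolation=cv2.INTER_CUBIC))
a=cv2.imread("pics/top0.png")[160:260,110:235]; cv2.imwrite("pics/t2.png",cv2.resize(a,None,fx=5,fy=5,interpolation=cv2.INTER_CUBIC))
E
```

```text
(no output)
```

View pics/t1.png

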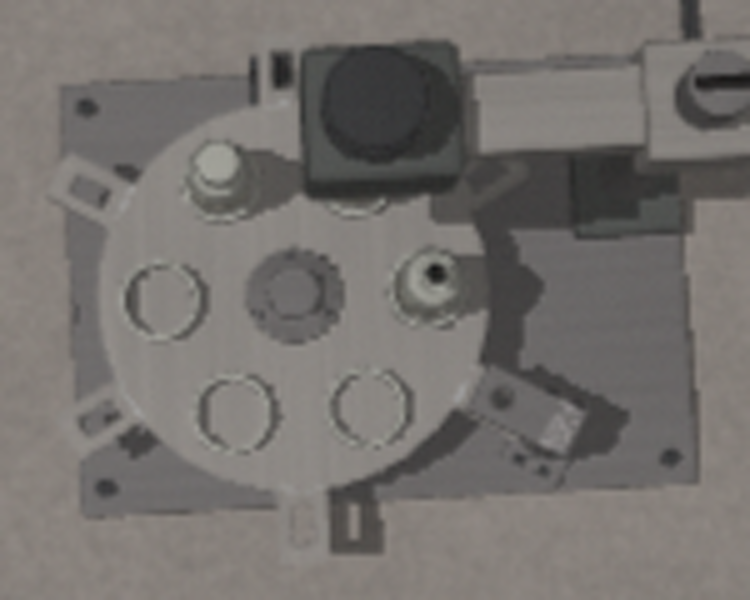

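View pics/s1.png

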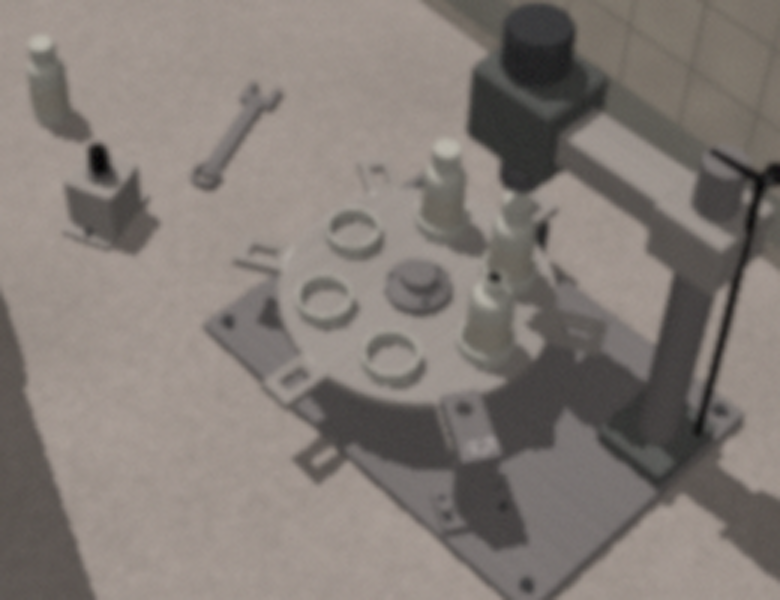

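View pics/t2.png

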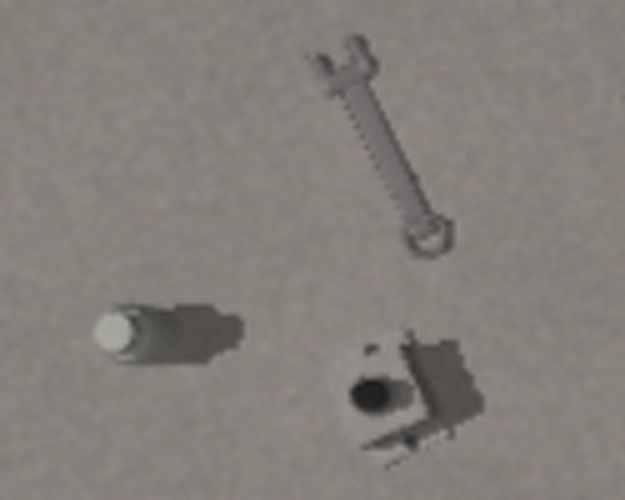

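```bash
python3 - <<'E'
import cv2,numpy as np
a=cv2.imread("pics/top0.png")[140:260,225:375]; g=cv2.cvtColor(cv2.resize(a,None,fx=8,fy=8,interpolation=cv2.INTER_CUBIC),cv2.COLOR_BGR2GRAY)
c=cv2.HoughCircles(g,cv2.HOUGH_GRADIENT,1,60,param1=60,param2=18,minRadius=45,maxRadius=90)
for x,y,R in c[0]: print("top",(x+.5)/8-.5+225,(y+.5)/8-.5+140,R/8)
# dark spots
g0=cv2.cvtColor(cv2.imread("pics/top0.png"),cv2.COLOR_BGR2GRAY); s=cv2.cvtColor(cv2.imread("pics/side0.png"),cv2.COLOR_BGR2GRAY)
def dark(g,u0,u1,v0,v1,n,th):
    w=np.clip(th-g[v0:v1,u0:u1].astype(float),0,None); m=w>0
    k,l,st,ce=cv2.connectedComponentsWithStats(m.astype(np.uint8))
    for i in range(1,k):
        if st[i,4]>=3:
            ys,xs=np.where(l==i); ww=w[ys,xs]; print(n,i,st[i].tolist(),(xs@ww/ww.sum()+u0).round(2),(ys@ww/ww.sum()+v0).round(2))
print(g0[212:226,318:334]); print(s[268:284,310:328])
dark(g0,170,200,225,250,"pin_top",60); dark(s,185,215,180,215,"pin_side",50)
E
```

```text
top 298.5 221.0 7.2875
top 257.125 199.875 7.6
top 271.375 222.625 7.2125
top 366.625 158.625 7.1875
[[133 132 112  75  71  73  70  68  67  66  78 104 106 105 100 100]
 [135 141 130 113  85 101  86  75  70  68  75  99  99  94  67  77]
 [133 133 133 122 100 104 103  98  85  74  70  67  66  67  65  67]
 [135 132 127 107 107 106 103 104 106 100  87  74  70  67  68  68]
 [141 130 121 101 107 106 103 102 102 105 106  99  87  75  67  68]
 [138 124 104 106 104 101  89  87  91 100 103 104 104 100  84  75]
 [131 120  98 103 101  85  69  78  88  85 104 103 106 105 105  98]
 [128 107 104 105  98  77  66  69  75  83 103 107 106 107 104 105]
 [121  99 106 107 102  82  66  62  64  84 103 106 107 106 107 106]
 [105 103 105 106 105  94  76  71  82  95 104 105 107 105 106 105]
 [ 90  86 100 103 107 106 104  99 100 103 104 105 104 103 105 106]
 [ 76  97 100  86 100 103 106 107 104 105 105 103 103 105 103 104]
 [ 68  66  78 102 103  89 100 105 106 105 104 105 105 105 104 104]
 [ 66  70  84 101 102 109 102  89 100 104 104 107 105 105 105 106]]
[[151 151 150 150 152 151 152 152 151 152 151 149 147 146 14
[... 567 characters left out ...]
05  86  74  69  70  80  96 110 116 113  99  85]
 [ 91 106 101  99 109 114 108  96  83  80  78  84 101 112 117 113 106  90]
 [ 87 102 102  97 106 113 114 108 100  96  95 100 110 118 116 115 111  95]
 [ 82  99 103  97 101 111 118 115 112 109 109 113 116 118 119 117 111 100]
 [ 77  94 105  97  97 110 117 118 116 114 114 115 117 118 118 117 115 106]
 [ 73  89 100  96  96 104 116 118 117 116 116 118 118 119 119 118 118 110]
 [ 71  81  96 103  95  99 111 116 118 117 116 117 117 118 118 118 116 112]
 [ 68  75  94 104  98  96 109 116 118 117 117 117 117 118 119 121 118 115]]
pin_top 1 [10, 11, 8, 6, 38] 183.9 238.41
pin_top 2 [21, 22, 2, 2, 4] 191.67 247.5
pin_side 1 [10, 9, 6, 10, 46] 197.64 193.31
```

```bash
python3 - <<'E'
import pickle
from h import *
t=pickle.load(open("top0.pkl","rb"));s=pickle.load(open("side0.pkl","rb"))
def tri(a,b):
    o1,d1=ray(t,*a);o2,d2=ray(s,*b);d1/=np.linalg.norm(d1);d2/=np.linalg.norm(d2)
    k=np.linalg.lstsq(np.c_[d1,-d2],o2-o1,rcond=None)[0];p,q=o1+d1*k[0],o2+d2*k[1];return ((p+q)/2).round(4),np.linalg.norm(p-q).round(4)
gt=t["pixels"].mean(2);gs=s["pixels"].mean(2)
def cen(g,u0,u1,v0,v1,th):
    w=np.clip(th-g[v0:v1,u0:u1],0,None);Y,X=np.mgrid[v0:v1,u0:u1];return (X*w).sum()/w.sum(),(Y*w).sum()/w.sum()
bt=cen(gt,322,329,216,223,95);bs=cen(gs,315,324,272,280,100)
print("bore",bt,bs,onz(t,*bt,.099).round(4),onz(s,*bs,.099).round(4),tri(bt,bs))
C={k:onz(t,*p,.092)[:2] for k,p in {90:(257.1,199.9),150:(271.4,222.6),210:(298.5,221.0)}.items()}
print(C); h=C[90]+C[210]-C[150]; print("hub",h,[ (np.linalg.norm(C[k]-h).round(4),np.degrees(np.arctan2(*(C[k]-h)[::-1])).round(1)) for k in C])
B=onz(t,*bt,.099)[:2]; print("bore from hub",np.linalg.norm(B-h),np.degrees(np.arctan2(*(B-h)[::-1])))
print("pin", onz(t,183.9,238.4,.085).round(4), onz(s,197.6,193.3,.08).round(4), tri((183.9,238.4),(197.6,193.3)))
E
```

```text
bore (np.float64(324.8596014492754), np.float64(219.34057971014497)) (np.float64(319.2149805447471), np.float64(275.81225680933846)) [ 0.5462 -0.1398  0.099 ] [ 0.5468 -0.1408  0.099 ] (array([ 0.5467, -0.1402,  0.0984]), np.float64(0.0011))
{90: array([0.60806087, 0.07367548]), 150: array([0.53614241, 0.0282676 ]), 210: array([ 0.5412695 , -0.05729892])}
hub [ 0.61318795 -0.01189105] [(np.float64(0.0857), np.float64(93.4)), (np.float64(0.0869), np.float64(152.5)), (np.float64(0.0851), np.float64(-147.7))]
bore from hub 0.14439579376538889 -117.62466285403498
pin [0.4862 0.3053 0.085 ] [0.4849 0.3039 0.08  ] (array([0.4864, 0.3067, 0.0768]), np.float64(0.0003))
```

```bash
cat >> h.py <<'E'
def go(x,y,z,yang):
    """shift (mm) in tool axes and turn (deg) from present pose to world target with tool y at world angle yang"""
    from scipy.spatial.transform import Rotation as Ro
    s=r.read_state(); R=Ro.from_quat(s["eef_rot"]).as_matrix(); d=R.T@(np.array([x,y,z])-s["ee_pos"])*1000
    a=np.degrees(np.arctan2(R[1,1],R[0,1])); t=(a-yang+90)%180-90
    print("go",d.round(1).tolist(),"turn",round(t,1),"| at",s["ee_pos"].round(4),"yang",round(a,2),"F",s["ft_force"].round(1),"w",round(s["width"],4),"t",s["time"])
E
python3 - <<'E'
import pickle
from h import *
t=pickle.load(open("top0.pkl","rb"));s=pickle.load(open("side0.pkl","rb"))
h=np.array([.6132,-.0119])
for n,p in {"l120":(100/5+225,415/5+140),"l180":(301/5+225,522/5+140),"l60":(88/5+225,188/5+140)}.items():
    P=onz(t,*p,.08)[:2]; print(n,P,np.linalg.norm(P-h),np.degrees(np.arctan2(*(P-h)[::-1])))
for n,p in {"l120":(262/3+165,258/3+140),"l180":(294/3+165,380/3+140)}.items():
    P=onz(s,*p,.08)[:2]; print("side",n,P,np.linalg.norm(P-h),np.degrees(np.arctan2(*(P-h)[::-1])))
a=np.radians(122.7); print(h+.15*np.array([np.cos(a),np.sin(a)]))
go(.532,.114,.15,32.7)
E
```

```text
l120 [0.53531281 0.11238514] 0.14667382179896157 122.0746106852732
l180 [ 0.46752019 -0.01549718] 0.1457242184692507 -178.58551906632084
l60 [0.6808536  0.12085897] 0.14900320020024221 62.99673441811793
side l120 [0.52952508 0.10625437] 0.14478241200023076 125.3054800155186
side l180 [ 0.46599919 -0.01913774] 0.14737864308608184 -177.18508096609494
[0.53216395 0.11432662]
go [-432.2, -294.1, 72.2] turn 32.0 | at [0.2671 0.5647 0.2218] yang 64.69 F [-1.1 -0.2  0.1] w 0.087 t 0.1
```

```bash
python3 -m crank '[[1,[-100,-70,10],7],[1,[-200,-136,20],14],[1,[-300,-204,20],21],[1,[-380,-258,20],28],[1,[-432,-294,20],32],[1,[-432,-294,20],32],[1,[-432,-294,20],32],[1,[-432,-294,20],32],[1,[-432,-294,20],32],[1,[-432,-294,20],32],[1,[-432,-294,20],32],[1,[-432,-294,20],32]]' 20
python3 -m crank '[[1,[0,0,0],0],[1,[0,0,0],0],[1,[0,0,0],0]]'
python3 - <<'E'
from h import *
go(.532,.114,.055,32.7); cam("top","top1.png"); cam("side","side1.png")
for n in("top1","side1"):
    a=cv2.imread(f"pics/{n}.png"); a=a[130:270,215:385] if n[0]=="t" else a[130:330,165:395]; cv2.imwrite(f"pics/{n}z.png",cv2.resize(a,None,fx=3,fy=3,interpolation=cv2.INTER_CUBIC))
E
```

```text
time: 1.1
ee_pos: [0.5208, 0.1324, 0.2031]
eef_rot: [0.48, 0.878, 0.0, -0.0]
ft_force: [1.7, 0.9, -0.3]
width: 0.0868
time: 1.35
ee_pos: [0.52, 0.1346, 0.2028]
eef_rot: [0.48, 0.877, -0.0, -0.0]
ft_force: [-0.1, 0.6, -0.6]
width: 0.0868
go [-23.9, -1.0, 147.8] turn -0.0 | at [0.52   0.1346 0.2028] yang 32.68 F [-0.1  0.6 -0.6] w 0.0868 t 1.35
```

View pics/side1z.png

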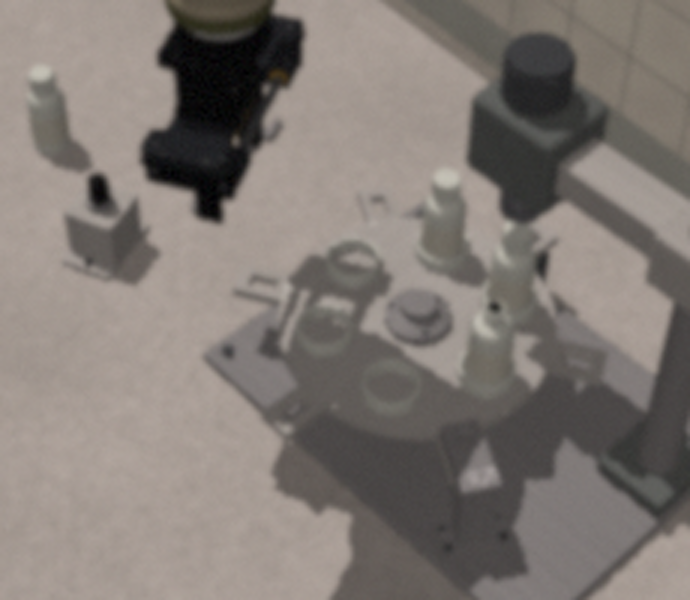

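```bash
python3 -m crank '[[1,[-24,-1,10],0],[1,[-24,-1,40],0],[1,[-24,-1,70],0],[1,[-24,-1,95],0],[1,[-24,-1,115],0],[1,[-24,-1,130],0],[1,[-24,-1,140],0],[1,[-24,-1,146],0],[1,[-24,-1,146],0],[1,[-24,-1,146],0]]'
python3 - <<'E'
from h import *
go(.532,.114,.055,32.7); cam("top","top2.png"); cam("side","side2.png")
for n in("top2","side2"):
    a=cv2.imread(f"pics/{n}.png"); a=a[130:270,215:385] if n[0]=="t" else a[130:330,165:395]; cv2.imwrite(f"pics/{n}z.png",cv2.resize(a,None,fx=3,fy=3,interpolation=cv2.INTER_CUBIC))
E
```

```text
time: 2.28
ee_pos: [0.5327, 0.1142, 0.0577]
eef_rot: [0.479, 0.878, 0.0, 0.0]
ft_force: [0.9, 0.5, -0.2]
width: 0.087
go [0.2, -0.7, 2.7] turn 0.0 | at [0.5327 0.1142 0.0577] yang 32.73 F [ 0.9  0.5 -0.2] w 0.087 t 2.2833
```

View pics/side2z.png

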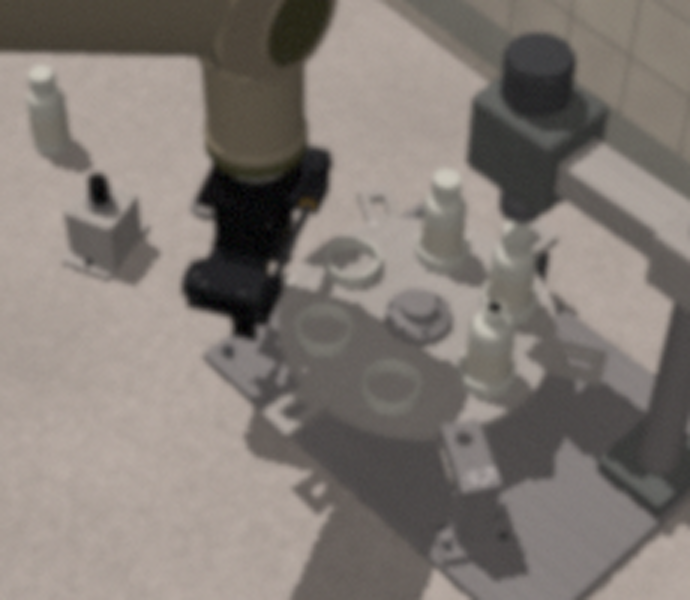

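View pics/top2z.png

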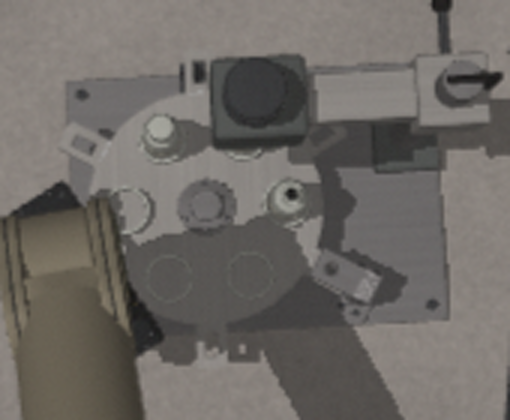

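```bash
python3 -m crank '[[-1,[0,0,2],0],[-1,[0,0,2],0],[-1,[0,0,2],0],[-1,[0,0,2],0],[-1,[0,0,2],0],[-1,[0,0,2],0],[-1,[0,0,2],0],[-1,[0,0,2],0]]' 15
python3 - <<'E'
from h import *
go(.532,.114,.055,32.7)
h=np.array([.6132,-.0119])
for a in range(122,186,10): print(a,(h+.15*np.array([np.cos(np.radians(a)),np.sin(np.radians(a))])).round(4))
E
```

```text
time: 3.05
ee_pos: [0.5325, 0.1137, 0.0552]
eef_rot: [0.48, 0.878, 0.0, -0.0]
ft_force: [0.1, 0.7, -0.2]
width: 0.0415
go [0.5, -0.2, 0.2] turn -0.0 | at [0.5325 0.1137 0.0552] yang 32.69 F [ 0.1  0.7 -0.2] w 0.0415 t 3.05
122 [0.5337 0.1153]
132 [0.5128 0.0996]
142 [0.495  0.0804]
152 [0.4808 0.0585]
162 [0.4705 0.0345]
172 [0.4647 0.009 ]
182 [ 0.4633 -0.0171]
```

```bash
for i in 1 2; do python3 -m crank '[[-1,[0,0,0],0],[-1,[0,0,0],0],[-1,[0,0,0],0],[-1,[0,0,0],0]]' 15; done
```

```text
time: 3.38
ee_pos: [0.5326, 0.1138, 0.0552]
eef_rot: [0.479, 0.878, 0.0, 0.0]
ft_force: [1.1, 1.6, -0.4]
width: 0.0316
time: 3.72
ee_pos: [0.5326, 0.1137, 0.0552]
eef_rot: [0.48, 0.878, 0.0, 0.0]
ft_force: [2.0, 1.2, -0.3]
width: 0.032
```

```bash
python3 -m crank '[[-1,[0,-2.6,0],-1],[-1,[-0.2,-7.8,0],-3],[-1,[-0.8,-15.6,0],-6],[-1,[-2,-24.6,0],-9.5],[-1,[-3.8,-33.6,0],-13],[-1,[-6.1,-42.4,0],-16.5],[-1,[-9,-51,0],-20],[-1,[-12.4,-59.5,0],-23.5],[-1,[-15.7,-66.6,0],-26.5],[-1,[-18.1,-71.2,0],-28.5],[-1,[-20,-74.6,0],-30],[-1,[-20,-74.6,0],-30]]' 25
python3 - <<'E'
from h import *
go(.495,.08,.055,62.7); cam("side","side3.png")
cv2.imwrite("pics/side3z.png",cv2.resize(cv2.imread("pics/side3.png")[130:330,165:395],None,fx=3,fy=3,interpolation=cv2.INTER_CUBIC))
s=r.read_state()["ee_pos"]; d=s[:2]-[.6132,-.0119]; print(np.hypot(*d),np.degrees(np.arctan2(d[1],d[0])))
E
```

```text
time: 4.72
ee_pos: [0.4808, 0.0557, 0.0552]
eef_rot: [0.235, 0.972, 0.0, 0.001]
ft_force: [6.2, -1.3, -6.3]
width: 0.0315
go [-1.6, 28.1, 0.2] turn 0.1 | at [0.4808 0.0557 0.0552] yang 62.84 F [ 6.2 -1.3 -6.3] w 0.0315 t 4.7167
0.14861446871270206 152.88719248999075
```

View pics/side3z.png

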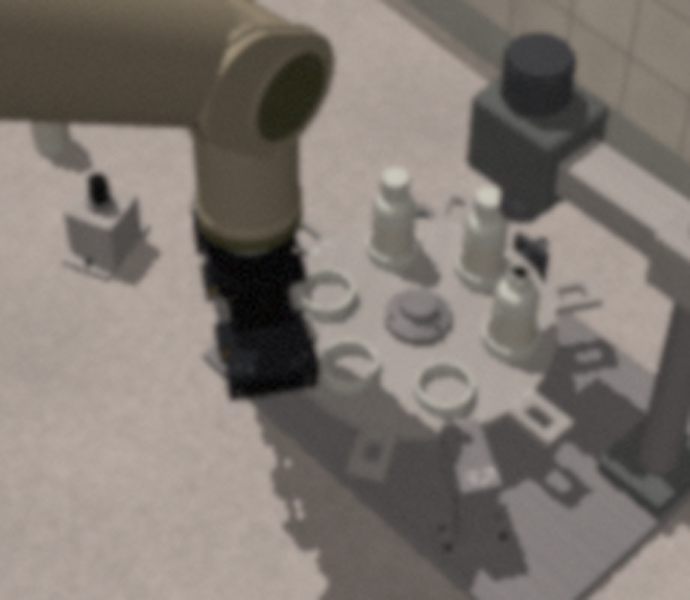

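```bash
python3 -m crank '[[-1,[0,-2.6,0],-1],[-1,[-0.2,-7.8,0],-3],[-1,[-0.8,-15.6,0],-6],[-1,[-2,-24.6,0],-9.5],[-1,[-3.8,-33.6,0],-13],[-1,[-6.1,-42.4,0],-16.5],[-1,[-9,-51,0],-20],[-1,[-12.4,-59.5,0],-23.5],[-1,[-15.7,-66.6,0],-26.5],[-1,[-18.1,-71.2,0],-28.5],[-1,[-19.8,-74.3,0],-29.8],[-1,[-19.8,-74.3,0],-29.8]]'
python3 - <<'E'
from h import *
go(.463,-.019,.055,92.7)
s=r.read_state()["ee_pos"]; d=s[:2]-[.6132,-.0119]; print(np.hypot(*d),np.degrees(np.arctan2(d[1],d[0])))
E
python3 -m crank '[[-1,[0,0,0],0],[-1,[0,0,0],0],[-1,[0,0,0],0]]'
```

```text
time: 5.77
ee_pos: [0.4658, -0.0187, 0.0553]
eef_rot: [-0.023, 1.0, 0.0, 0.002]
ft_force: [12.8, 3.0, -13.8]
width: 0.0315
go [2.8, -0.1, 0.3] turn -0.1 | at [ 0.4658 -0.0187  0.0553] yang 92.65 F [ 12.8   3.  -13.8] w 0.0315 t 5.7667
0.1475816068255371 -177.3402420549909
time: 6.02
ee_pos: [0.4657, -0.0183, 0.0552]
eef_rot: [-0.023, 1.0, -0.0, 0.002]
ft_force: [11.7, 1.9, -13.8]
width: 0.0313
```

```bash
python3 -m crank '[[-0.1,[0,0,0],0],[-0.1,[0,0,0],0],[-0.1,[0,0,0],0],[-0.1,[0,0,0],0]]'
python3 -m crank '[[-1,[0,0,0],0],[-1,[0,0,0],0],[-1,[0,0,0],0],[-1,[0,0,0],0],[-1,[0,0,0],0]]' 20
```

```text
time: 6.35
ee_pos: [0.4636, -0.0188, 0.0551]
eef_rot: [-0.022, 1.0, 0.0, -0.0]
ft_force: [0.0, 0.4, -0.2]
width: 0.0386
time: 6.77
ee_pos: [0.4638, -0.0186, 0.0552]
eef_rot: [-0.022, 1.0, 0.0, -0.0]
ft_force: [-1.5, 1.1, 1.3]
width: 0.0316
```

```bash
for i in 1 2 3 4 5 ; do python3 -m crank '[[-1,[0,0.75,0],0.3],[-1,[0,1.5,0],0.6],[-1,[0,1.5,0],0.6]]' | egrep "ee_pos|force" ; done
```

```text
ee_pos: [0.4638, -0.0168, 0.0552]
ft_force: [-2.9, 0.3, 2.2]
ee_pos: [0.4637, -0.0153, 0.0551]
ft_force: [-3.4, 0.1, 2.8]
ee_pos: [0.4636, -0.0138, 0.0551]
ft_force: [-4.7, 0.7, 4.9]
ee_pos: [0.4636, -0.0127, 0.0551]
ft_force: [-5.7, -0.7, 4.8]
ee_pos: [0.4636, -0.0117, 0.0551]
ft_force: [-6.0, -3.6, 4.7]
```

```bash
for i in 1 2 3 4 5 6; do python3 -m crank '[[-1,[0,-0.75,0],-0.3],[-1,[0,-1.5,0],-0.6],[-1,[0,-1.5,0],-0.6]]' | egrep "ee_pos|force" ; done
```

```text
ee_pos: [0.4636, -0.0127, 0.0551]
ft_force: [-4.8, -0.5, 6.1]
ee_pos: [0.4637, -0.0138, 0.0551]
ft_force: [-4.2, 0.7, 5.5]
ee_pos: [0.4637, -0.0153, 0.0551]
ft_force: [-4.8, 1.1, 4.5]
ee_pos: [0.4637, -0.0169, 0.0551]
ft_force: [-4.7, 0.9, 4.8]
ee_pos: [0.4638, -0.0185, 0.0551]
ft_force: [-4.4, 1.6, 4.5]
ee_pos: [0.4639, -0.0201, 0.0551]
ft_force: [-5.0, 2.2, 3.7]
```

```bash
for i in 1 2 3 4 5; do python3 -m crank '[[-1,[0,-0.6,0],-0.3],[-1,[0,-1.2,0],-0.5],[-1,[0,-1.2,0],-0.5]]' | egrep "ee_pos|force" ; done
```

```text
ee_pos: [0.4641, -0.0214, 0.0552]
ft_force: [-4.2, 1.2, 4.6]
ee_pos: [0.4642, -0.0226, 0.0551]
ft_force: [-3.7, 0.2, 3.7]
ee_pos: [0.4642, -0.0235, 0.0551]
ft_force: [-3.8, 2.6, 3.0]
ee_pos: [0.4643, -0.0244, 0.0552]
ft_force: [-4.9, 4.2, 2.3]
ee_pos: [0.4644, -0.0255, 0.0551]
ft_force: [-4.8, 4.4, 2.5]
```

```bash
python3 -m crank '[[-1,[0,1.5,0],0.6],[-1,[0,3,0],1.2],[-1,[0,4.5,0],1.7],[-1,[0,6,0],2.3],[-1,[0,6.8,0],2.6],[-1,[0,6.8,0],2.6],[-1,[0,6.8,0],2.6],[-1,[0,6.8,0],2.6]]'
python3 -c "
from h import *
go(.4638,-.0181,.055,92.4)"
```

```text
time: 11.43
ee_pos: [0.4639, -0.0192, 0.0552]
eef_rot: [-0.026, 1.0, 0.0, 0.0]
ft_force: [-2.2, -0.3, 1.1]
width: 0.0318
go [0.0, 1.1, 0.2] turn 0.6 | at [ 0.4639 -0.0192  0.0552] yang 92.99 F [-2.2 -0.3  1.1] w 0.0318 t 11.4333
```

```bash
python3 -m crank '[[-1,[0,1.1,0],0.6],[-1,[0,1.1,0],0.6],[-1,[0,1.1,0],0.6],[-1,[0,1.1,0],0.6]]'
python3 -m crank '[[-0.3,[0,0,0],0],[-0.2,[0,0,0],0],[0,[0,0,0],0],[0.5,[0,0,0],0],[1,[0,0,0],0],[1,[0,0,0],0],[1,[0,0,0],0],[1,[0,0,0],0],[1,[0,0,-8],0],[1,[0,0,-30],0],[1,[0,0,-60],0],[1,[0,0,-100],0]]'
python3 -c "
from h import *
go(.486,.305,.2,92.4)"
```

```text
time: 11.77
ee_pos: [0.4638, -0.018, 0.0552]
eef_rot: [-0.021, 1.0, 0.0, 0.0]
ft_force: [-0.4, 1.3, 0.1]
width: 0.0316
time: 12.77
ee_pos: [0.4621, -0.0184, 0.1552]
eef_rot: [-0.021, 1.0, -0.0, -0.002]
ft_force: [1.3, 0.9, 0.3]
width: 0.0856
go [-37.1, 322.1, -45.2] turn -0.0 | at [ 0.4621 -0.0184  0.1552] yang 92.38 F [1.3 0.9 0.3] w 0.0856 t 12.7667
```

```bash
python3 -m crank '[[1,[0,10,-30],0],[1,[-10,50,-45],0],[1,[-20,90,-45],0],[1,[-25,130,-45],0],[1,[-30,170,-45],0],[1,[-37,210,-45],0],[1,[-37,250,-45],0],[1,[-37,285,-45],0],[1,[-37,310,-45],0],[1,[-37,322,-45],0],[1,[-37,322,-45],0],[1,[-37,322,-45],0]]'
python3 - <<'E'
from h import *
go(.4863,.306,.068,90)
t=cam("top","top4.png"); s=cam("side","side4.png")
h=np.array([.6132,-.0119])
cv2.imwrite("pics/t4z.png",cv2.resize(cv2.imread("pics/top4.png")[130:270,215:385],None,fx=4,fy=4,interpolation=cv2.INTER_CUBIC))
cv2.imwrite("pics/s4z.png",cv2.resize(cv2.imread("pics/side4.png")[140:300,180:400],None,fx=3.5,fy=3.5,interpolation=cv2.INTER_CUBIC))
E
```

```text
time: 13.77
ee_pos: [0.4874, 0.3043, 0.2003]
eef_rot: [-0.021, 1.0, -0.0, 0.0]
ft_force: [0.5, -0.2, 0.5]
width: 0.0868
go [1.1, 1.9, 132.3] turn 2.4 | at [0.4874 0.3043 0.2003] yang 92.38 F [ 0.5 -0.2  0.5] w 0.0868 t 13.7667
```

View pics/t4z.png

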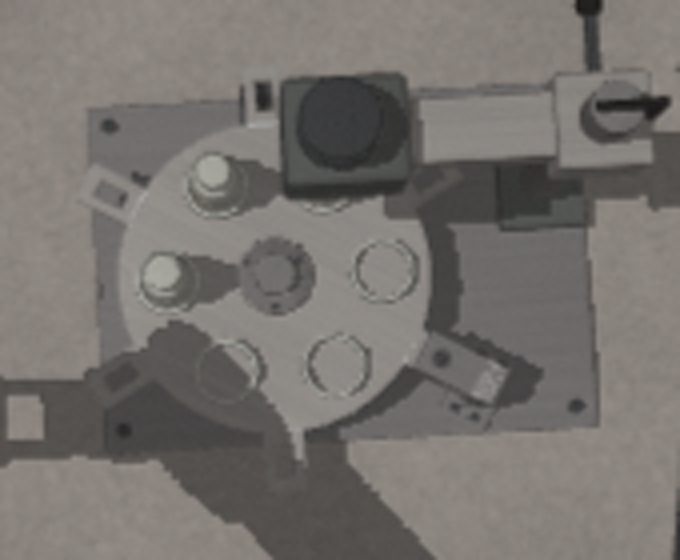

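View pics/s4z.png

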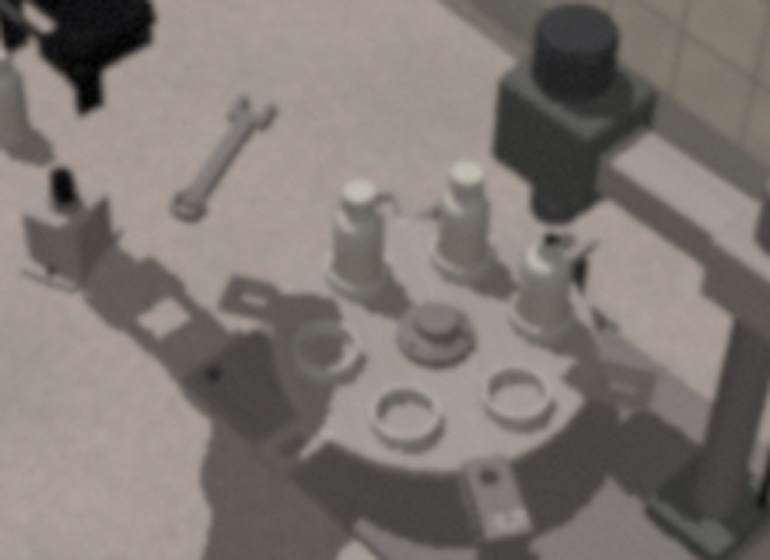

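```bash
python3 -m crank '[[1,[-1,2,30],2.4],[1,[-1,2,60],2.4],[1,[-1,2,90],2.4],[1,[-1,2,110],2.4],[1,[-1,2,122],2.4],[1,[-1,2,130],2.4],[1,[-1,2,132],2.4],[1,[-1,2,132],2.4],[0,[-1,2,132],2.4],[-0.4,[-1,2,132],2.4],[-0.4,[-1,2,132],2.4],[-0.4,[-1,2,132],2.4]]'
python3 -c "
from h import *
go(.4863,.306,.068,90)"
python3 -m crank '[[-1,[0,0,0],0],[-1,[0,0,0],0],[-1,[0,0,0],0],[-1,[0,0,0],0],[-1,[0,0,0],0],[-1,[0,0,0],0],[-1,[0,0,0],0]]' 12
```

```text
time: 14.87
ee_pos: [0.4885, 0.3074, 0.0689]
eef_rot: [0.0, 1.0, 0.0, 0.0]
ft_force: [0.2, -0.8, 0.3]
width: 0.0678
go [2.2, -1.4, 0.9] turn -0.0 | at [0.4885 0.3074 0.0689] yang 89.99 F [ 0.2 -0.8  0.3] w 0.0678 t 14.8667
time: 15.45
ee_pos: [0.4882, 0.3071, 0.0682]
eef_rot: [0.0, 1.0, 0.0, 0.0]
ft_force: [0.2, 0.4, 0.3]
width: 0.0218
```

```bash
python3 -m crank '[[-0.2,[0,0,0],0],[-0.2,[0,0,0],0],[-0.2,[2,-1,0],0],[-0.2,[2,-1,0],0],[-0.2,[2,-1,0],0]]' 12
python3 -m crank '[[-1,[0,0,0],0],[-1,[0,0,0],0],[-1,[0,0,0],0],[-1,[0,0,0],0],[-1,[0,0,0],0],[-1,[0,0,0],0]]' 25
python3 -c "
from h import *
go(.4863,.306,.068,90)"
```

```text
time: 15.87
ee_pos: [0.486, 0.3061, 0.0682]
eef_rot: [0.0, 1.0, 0.0, 0.0]
ft_force: [-0.4, 0.5, 0.6]
width: 0.0346
time: 16.37
ee_pos: [0.4862, 0.3062, 0.0682]
eef_rot: [0.0, 1.0, 0.0, 0.0]
ft_force: [-0.2, 0.2, 0.7]
width: 0.019
go [-0.1, -0.2, 0.2] turn -0.0 | at [0.4862 0.3062 0.0682] yang 89.99 F [-0.2  0.2  0.7] w 0.019 t 16.3667
```

```bash
python3 -m crank '[[-1,[0,0,-4],0],[-1,[0,0,-15],0],[-1,[0,0,-35],0],[-1,[0,0,-60],0],[-1,[0,0,-85],0],[-1,[0,0,-110],0],[-1,[0,0,-122],0],[-1,[0,0,-122],0],[-1,[0,0,-122],0]]' 30
python3 - <<'E'
from h import *
go(.5465,-.1402,.19,90)
t=cam("top","top5.png"); s=cam("side","side5.png")
cv2.imwrite("pics/s5z.png",cv2.resize(cv2.imread("pics/side5.png")[100:240,140:280],None,fx=4,fy=4,interpolation=cv2.INTER_CUBIC))
E
```

```text
time: 17.12
ee_pos: [0.4862, 0.3061, 0.1902]
eef_rot: [0.0, 1.0, 0.0, 0.0]
ft_force: [-0.4, -0.7, -1.8]
width: 0.0191
go [-60.4, -446.3, -0.0] turn -0.0 | at [0.4862 0.3061 0.1902] yang 89.99 F [-0.4 -0.7 -1.8] w 0.0191 t 17.1167
```

View pics/s5z.png

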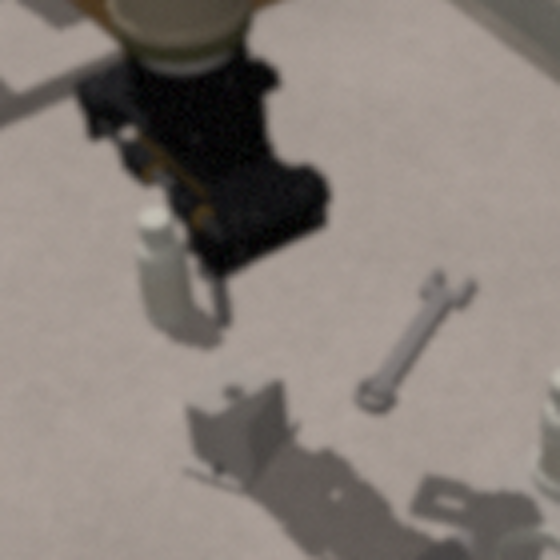

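```bash
python3 -m crank '[[-1,[0,-15,0],0],[-1,[0,-50,0],0],[-1,[0,-90,0],0],[-1,[0,-130,0],0],[-1,[-5,-170,0],0],[-1,[-15,-210,0],0],[-1,[-25,-250,0],0],[-1,[-35,-290,0],0],[-1,[-45,-330,0],0],[-1,[-55,-370,0],0],[-1,[-60,-405,0],0],[-1,[-60,-425,0],0]]'
python3 - <<'E'
from h import *
go(.5465,-.1402,.19,90)
E
```

```text
time: 18.22
ee_pos: [0.545, -0.1244, 0.1889]
eef_rot: [0.002, 1.0, -0.001, -0.001]
ft_force: [-0.3, -0.1, 0.2]
width: 0.0192
go [-1.6, -15.7, -1.1] turn -0.3 | at [ 0.545  -0.1244  0.1889] yang 89.71 F [-0.3 -0.1  0.2] w 0.0192 t 18.2167
```

```bash
python3 -m crank '[[-1,[0,0,0],0],[-1,[0,0,0],0],[-1,[0,0,0],0]]'
python3 - <<'E'
from h import *
go(.5465,-.1402,.168,90)
E
```

```text
time: 18.47
ee_pos: [0.5454, -0.1181, 0.1892]
eef_rot: [-0.0, 1.0, 0.0, -0.001]
ft_force: [-0.2, 0.0, -1.6]
width: 0.0191
go [-1.1, -22.1, 21.1] turn 0.0 | at [ 0.5454 -0.1181  0.1892] yang 90.02 F [-0.2  0.  -1.6] w 0.0191 t 18.4667
```

```bash
python3 -m crank '[[-1,[-1,-8,5],0],[-1,[-1,-16,12],0],[-1,[-1,-22,18],0],[-1,[-1,-22,21],0],[-1,[-1,-22,21],0],[-1,[-1,-22,21],0],[-1,[-1,-22,21],0]]'
python3 - <<'E'
from h import *
go(.5465,-.1402,.168,90)
t=cam("top","top6.png"); s=cam("side","side6.png")
cv2.imwrite("pics/s6z.png",cv2.resize(cv2.imread("pics/side6.png")[200:310,260:380],None,fx=5,fy=5,interpolation=cv2.INTER_CUBIC))
p=r.read_state()["ee_pos"]
print("foot pred",proj(s,p-[0,0,.060]),"bore mouth",proj(s,[.5467,-.1405,.099]))
E
```

```text
time: 19.05
ee_pos: [0.5472, -0.1405, 0.1693]
eef_rot: [-0.0, 1.0, 0.0, 0.0]
ft_force: [-0.4, 0.8, -1.2]
width: 0.0194
go [0.7, 0.3, 1.3] turn 0.0 | at [ 0.5472 -0.1405  0.1693] yang 90.02 F [-0.4  0.8 -1.2] w 0.0194 t 19.05
foot pred (np.float64(319.5466805321232), np.float64(273.14108659516654)) bore mouth (np.float64(319.0847469602007), np.float64(275.75803927281027))
```

View pics/s6z.png

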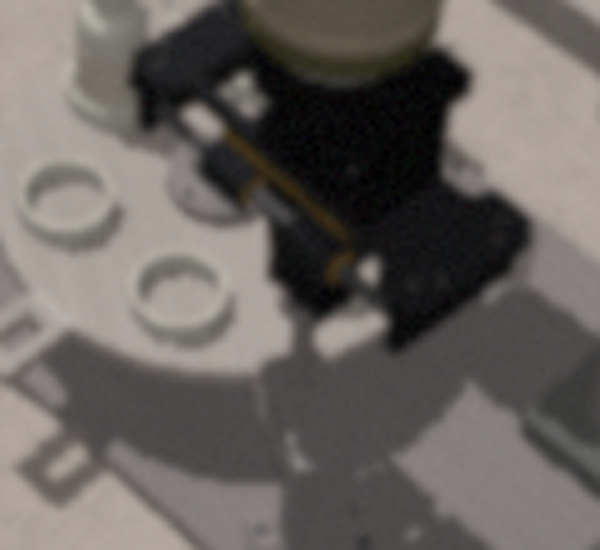

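```bash
for i in 1 2 3 4 5; do python3 -m crank '[[-1,[0,0,1.5],0],[-1,[0,0,3],0],[-1,[0,0,3],0]]' | egrep "ee_pos|force" ; done
```

```text
ee_pos: [0.5469, -0.1408, 0.1659]
ft_force: [-0.5, 0.3, -1.4]
ee_pos: [0.5469, -0.1408, 0.1628]
ft_force: [-0.5, -0.4, -1.5]
ee_pos: [0.5469, -0.1409, 0.1598]
ft_force: [-0.4, -0.7, -0.9]
ee_pos: [0.5469, -0.1409, 0.1568]
ft_force: [-0.2, 0.3, -1.4]
ee_pos: [0.5469, -0.1409, 0.1538]
ft_force: [-0.5, -0.3, -0.9]
```

```bash
for i in 1 2 3 4 5 6; do python3 -m crank '[[-1,[0,0,1.5],0],[-1,[0,0,3],0],[-1,[0,0,3],0]]' | egrep "ee_pos|force" ; done
```

```text
ee_pos: [0.5469, -0.1409, 0.1508]
ft_force: [0.1, 1.0, -1.5]
ee_pos: [0.5469, -0.1409, 0.1478]
ft_force: [0.2, 0.3, -1.4]
ee_pos: [0.5469, -0.1409, 0.1448]
ft_force: [-0.4, 0.2, -0.4]
ee_pos: [0.5469, -0.1409, 0.1418]
ft_force: [-1.0, 0.8, -0.8]
ee_pos: [0.5469, -0.1409, 0.1388]
ft_force: [-0.1, -0.1, -1.3]
ee_pos: [0.5469, -0.1408, 0.1358]
ft_force: [0.1, 0.3, -2.0]
```

```bash
for i in 1 2 3 4 5; do python3 -m crank '[[-1,[0,0,1.5],0],[-1,[0,0,3],0],[-1,[0,0,3],0]]' | egrep "ee_pos|force" ; done
```

```text
ee_pos: [0.5469, -0.1409, 0.1328]
ft_force: [0.4, 0.1, 0.1]
ee_pos: [0.5469, -0.1409, 0.1298]
ft_force: [-0.8, -0.6, -1.7]
ee_pos: [0.5469, -0.1409, 0.1268]
ft_force: [-0.3, -0.7, -1.8]
ee_pos: [0.5471, -0.1408, 0.124]
ft_force: [0.5, 0.1, 0.1]
ee_pos: [0.5473, -0.1404, 0.1209]
ft_force: [3.3, 1.8, -1.8]
```

```bash
for i in 1 2 3 4; do python3 -m crank '[[-1,[0,0,1.5],0],[-1,[0,0,3],0],[-1,[0,0,3],0]]' | egrep "ee_pos|force|wid" ; done
```

```text
ee_pos: [0.5471, -0.1404, 0.1178]
ft_force: [2.3, 3.1, -2.0]
width: 0.0195
ee_pos: [0.5469, -0.1405, 0.1147]
ft_force: [2.2, 3.3, -2.9]
width: 0.0194
ee_pos: [0.5469, -0.1406, 0.1117]
ft_force: [2.0, 4.5, -3.8]
width: 0.0189
ee_pos: [0.5469, -0.1408, 0.1088]
ft_force: [3.0, 4.9, -3.1]
width: 0.0196
```

```bash
for i in 1 2 3; do python3 -m crank '[[-1,[0,0,0.7],0],[-1,[0,0,1.5],0],[-1,[0,0,1.5],0]]' | egrep "ee_pos|force|wid" ; done
```

```text
ee_pos: [0.5471, -0.1409, 0.1076]
ft_force: [2.6, 4.8, -0.3]
width: 0.0192
ee_pos: [0.5475, -0.1408, 0.1072]
ft_force: [-0.6, 6.5, 8.3]
width: 0.0195
ee_pos: [0.5476, -0.1409, 0.107]
ft_force: [-5.9, 7.1, 22.1]
width: 0.0189
```

```bash
python3 - <<'E'
from h import *
s=cam("side","side7.png")
cv2.imwrite("pics/s7z.png",cv2.resize(cv2.imread("pics/side7.png")[200:310,260:380],None,fx=5,fy=5,interpolation=cv2.INTER_CUBIC))
go(.5465,-.1402,.107,90)
E
```

```text
go [1.2, 0.6, 0.0] turn -0.0 | at [ 0.5477 -0.1408  0.107 ] yang 89.99 F [-6.1  6.4 22.3] w 0.0197 t 24.95
```

View pics/s7z.png

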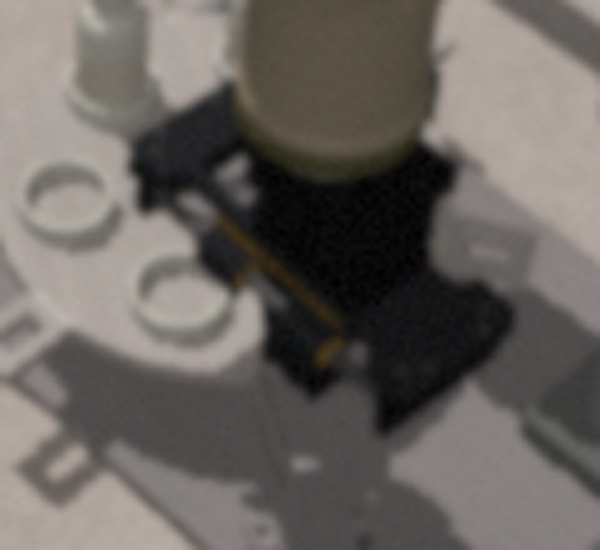

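```bash
python3 -m crank '[[-1,[0,0,0],0],[-1,[0,0,0],0],[-1,[0,0,0],0],[-0.3,[0,0,0],0],[0,[0,0,0],0],[0,[0,0,0],0],[0,[0,0,0],0],[0,[0,0,-1],0],[0,[0,0,-1],0],[0,[0,0,-10],0],[0,[0,0,-30],0],[0,[0,0,-55],0]]'
python3 -m crank '[[0,[0,0,-25],0],[0,[10,0,-60],0],[0,[40,10,-80],0],[0,[80,25,-80],0],[0,[115,40,-80],0],[0,[145,70,-80],0],[0,[150,100,-80],0],[0,[150,140,-80],0],[0,[150,180,-80],0],[0,[150,200,-80],0],[0,[150,200,-80],0],[0,[150,200,-80],0]]'
python3 - <<'E'
from h import *
t=cam("top","top8.png"); s=cam("side","side8.png")
cv2.imwrite("pics/s8z.png",cv2.resize(cv2.imread("pics/side8.png")[180:310,240:400],None,fx=4.5,fy=4.5,interpolation=cv2.INTER_CUBIC))
cv2.imwrite("pics/t8z.png",cv2.resize(cv2.imread("pics/top8.png")[130:270,215:385],None,fx=4,fy=4,interpolation=cv2.INTER_CUBIC))
for n,z in (("flange bottom",.099),("knob top",.133)): print(n,proj(t,[.5467,-.1405,z]),proj(s,[.5467,-.1405,z]))
E
```

```text
time: 25.95
ee_pos: [0.5458, -0.1408, 0.1593]
eef_rot: [0.0, 1.0, 0.0, -0.002]
ft_force: [0.1, 0.2, 0.6]
width: 0.0434
time: 26.95
ee_pos: [0.3969, 0.0597, 0.24]
eef_rot: [-0.001, 1.0, -0.0, 0.0]
ft_force: [1.5, -0.5, -0.0]
width: 0.0436
flange bottom (np.float64(325.0729742934771), np.float64(219.19293799473482)) (np.float64(319.0847469602007), np.float64(275.75803927281027))
knob top (np.float64(326.21548893561675), np.float64(218.63979751043925)) (np.float64(319.985526966503), np.float64(267.5039953792946))
```

View pics/s8z.png

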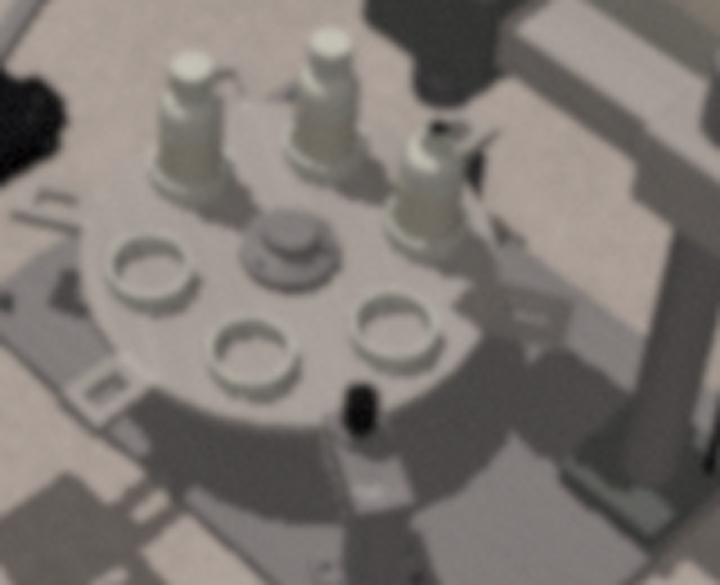

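View pics/t8z.png

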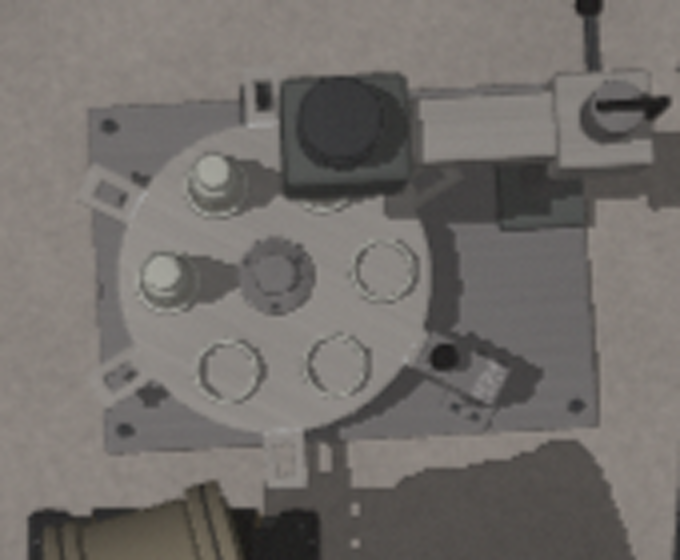

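```bash
python3 - <<'E'
import pickle
from h import *
t=cam("top");s=cam("side")
def blob(c,u0,u1,v0,v1,th):
    g=cv2.cvtColor(c["pixels"],cv2.COLOR_RGB2GRAY)[v0:v1,u0:u1].astype(float); w=np.clip(th-g,0,None)
    k,l,st,_=cv2.connectedComponentsWithStats((w>0).astype(np.uint8)); i=1+np.argmax(st[1:,4]); ys,xs=np.where(l==i); ww=w[ys,xs]
    return (xs@ww/ww.sum()+u0,ys@ww/ww.sum()+v0,st[i].tolist())
def tri(a,b):
    o1,d1=ray(t,*a);o2,d2=ray(s,*b)
    k=np.linalg.lstsq(np.c_[d1,-d2],o2-o1,rcond=None)[0];p,q=o1+d1*k[0],o2+d2*k[1];return ((p+q)/2).round(4),np.linalg.norm(p-q).round(4)
a=blob(t,318,334,208,226,60);b=blob(s,310,330,255,285,50);print(a,b,tri(a[:2],b[:2]))
for z in (.114,.1158,.118,.122): print(z,onz(s,*b[:2],z).round(4))
st=r.read_state(); print(st["time"],st["ft_force"].round(1),st["width"])
# open bottle mouth in side
g=cv2.cvtColor(s["pixels"],cv2.COLOR_RGB2GRAY); print(g[203:214,328:350])
y=np.radians(2.4); h=np.array([.6132,-.0119]); sp=h+.085*np.array([np.cos(np.radians(332.4)),np.sin(np.radians(332.4))]); print("spindle",sp,"mouth proj",proj(s,[*sp,.170]))
E
```

```text
(np.float64(325.64457142857145), np.float64(218.75885714285715), [5, 8, 7, 7, 42]) (np.float64(319.7879598662207), np.float64(271.31638795986623), [7, 11, 6, 11, 57]) (array([ 0.5473, -0.1405,  0.117 ]), np.float64(0.0003))
0.114 [ 0.549  -0.1391  0.114 ]
0.1158 [ 0.548  -0.14    0.1158]
0.118 [ 0.5468 -0.1411  0.118 ]
0.122 [ 0.5446 -0.1431  0.122 ]
27.15 [0.1 0.3 0.1] 0.04356122975180001
[[157 159 158 157 148 134 118 100  86  78  77  75  78  83  94 116 137 152
  158 161 160 161]
 [159 157 157 158 157 153 143 133 121 113 111 110 113 117 127 141 152 159
  160 162 161 161]
 [158 157 156 156 160 158 156 148 137 130 132 136 138 137 142 150 155 159
  159 159 162 163]
 [161 158 156 157 158 159 152 138 121 112 119 127 131 130 135 142 153 156
  160 159 159 161]
 [159 158 155 155 156 155 143 113  84  71  78  93 106 108 114 128 141 152
  157 158 159 156]
 [159 159 157 158 158 157 139 103  62  44  51  71  89  99 106 114 131 148
  157 156 151 147]
 [157 157 157 161 164 159 139 105  72  64  71  80  92  96 106 117 131 146
  151 147 139 132]
 [155 158 159 169 169 155 131 108  95  94  95 100 102 102 110 126 140 146
  142 130 121 122]
 [154 156 163 177 174 152 126 115 109 106 108 111 114 118 128 136 144 136
  124 115 116 130]
 [153 153 165 180 179 157 129 118 114 112 109 111 119 131 138 139 133 119
  103 108 126 145]
 [151 152 165 181 182 168 145 128 118 114 112 110 118 129 131 124 110  95
   88 108 135 151]]
spindle [ 0.6885273  -0.05128016] mouth proj (np.float64(337.6126000975836), np.float64(209.14964981607147))
```

```bash
python3 -m crank '[[-1,[0,-30,0],0],[-1,[0,-70,0],0],[-1,[0,-110,0],0],[-1,[-20,-150,0],0],[-1,[-60,-180,0],0],[-1,[-100,-195,0],0],[-1,[-130,-200,0],0],[-1,[-150,-200,20],0],[-1,[-150,-200,50],0],[-1,[-150,-200,80],0],[-1,[-150,-200,80],0],[-1,[-150,-200,80],0]]' 10
python3 -m crank '[[-1,[0,0,0],0],[-1,[0,0,0],0],[-1,[0,0,0],0]]'
python3 -c "
from h import *
go(.547,-.1406,.14,90)"
```

```text
time: 28.15
ee_pos: [0.5459, -0.1417, 0.1591]
eef_rot: [0.001, 1.0, -0.0, -0.001]
ft_force: [0.2, 0.1, 1.0]
width: 0.0005
time: 28.4
ee_pos: [0.5479, -0.1412, 0.1617]
eef_rot: [0.0, 1.0, 0.0, 0.002]
ft_force: [0.7, -0.3, 0.4]
width: 0.0007
go [1.0, 0.6, 21.7] turn -0.0 | at [ 0.5479 -0.1412  0.1617] yang 89.97 F [ 0.7 -0.3  0.4] w 0.0007 t 28.4
```

```bash
python3 -m crank '[[-1,[1,0.6,8],0],[-1,[1,0.6,16],0],[-1,[1,0.6,22],0],[-1,[1,0.6,22],0],[-1,[1,0.6,22],0],[-1,[1,0.6,22],0]]'
for i in 1 2 3 4 5; do python3 -m crank '[[-1,[0,0,0.7],0],[-1,[0,0,1.5],0],[-1,[0,0,1.5],0]]' | egrep "ee_pos|force" ; done
```

```text
time: 28.9
ee_pos: [0.5461, -0.1404, 0.1377]
eef_rot: [0.0, 1.0, 0.0, -0.0]
ft_force: [0.2, -0.6, -0.5]
width: 0.0009
ee_pos: [0.5461, -0.1403, 0.1362]
ft_force: [-0.1, 0.3, 0.2]
ee_pos: [0.546, -0.1403, 0.1345]
ft_force: [0.5, -1.0, -0.0]
ee_pos: [0.5464, -0.1404, 0.1336]
ft_force: [-1.1, -0.1, 3.5]
ee_pos: [0.5469, -0.1404, 0.1334]
ft_force: [-4.2, 2.4, 15.5]
ee_pos: [0.5471, -0.1404, 0.1333]
ft_force: [-9.1, 2.6, 28.2]
```

```bash
python3 -m crank '[[-1,[0,0,-3],0],[-1,[0,0,-8],0],[-1,[0,0,-30],0],[-1,[0,0,-65],0],[-1,[0,0,-100],0],[-1,[40,0,-110],0],[-1,[80,20,-110],0],[-1,[120,50,-110],0],[-1,[150,80,-110],0],[-1,[150,110,-110],0],[-1,[150,120,-110],0],[-1,[150,120,-110],0]]'
python3 -m crank '[[0,[0,0,0],0],[0,[0,0,0],0],[0,[0,0,0],0],[0,[0,0,0],0],[0,[0,0,0],0],[0,[0,0,0],0]]'
python3 - <<'E'
from h import *
cam("side","side9.png")
cv2.imwrite("pics/s9z.png",cv2.resize(cv2.imread("pics/side9.png")[120:320,160:420],None,fx=3,fy=3,interpolation=cv2.INTER_CUBIC))
st=r.read_state(); print(st["time"],st["ee_pos"],st["ft_force"].round(1),st["width"])
E
```

```text
time: 31.15
ee_pos: [0.3957, -0.0176, 0.2404]
eef_rot: [-0.002, 1.0, 0.0, 0.0]
ft_force: [1.3, -0.5, 0.4]
width: 0.0004
time: 31.65
ee_pos: [0.3962, -0.0207, 0.24]
eef_rot: [0.001, 1.0, -0.0, -0.0]
ft_force: [-0.1, 0.3, -0.1]
width: 0.0326
31.7 [ 0.39614239 -0.02058683  0.2400711 ] [-0.5 -0.2 -0. ] 0.03651892036519639
```

View pics/s9z.png

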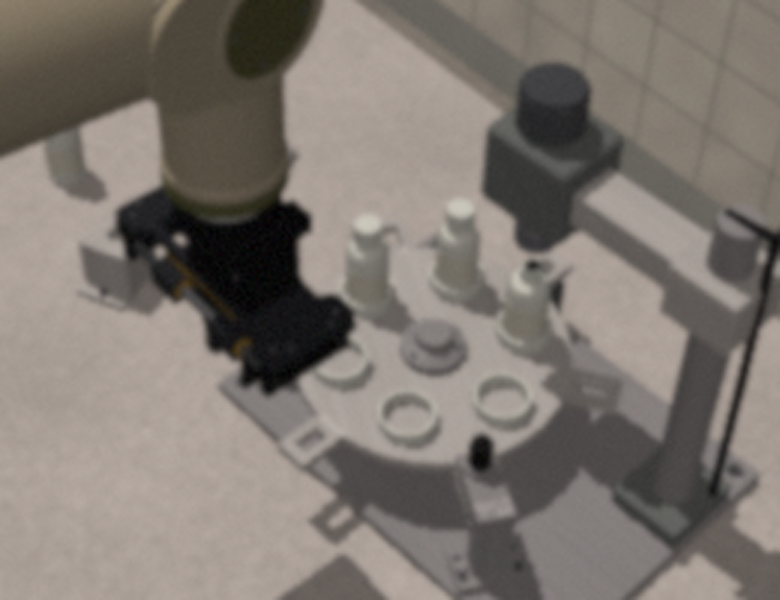

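The picture shows the pin upright on the fork (zoom about 481,452) and the open bottle under the chuck (zoom about 530,300). The other bottles are standing and the gripper is clear.

```bash
python3 -c "
from bench import r
print(r.close_job())"
```

```text
the job is handed in; nothing more can be done
None
```

The table is turned one click, the open bottle stands under the spindle, and the lock pin is home in the fork. I handed the job in at about 32 s of the 72 s allowed.

- **Turning the table:** I gripped the lug at 120° and swung it counter-clockwise by 60°. I then felt both ends of the detent play (tool at y ≈ −13 and −23 mm) and set the lug in the middle (≈ −18 mm) before letting go.
- **Locking:** The pin went through fork and lug without catching. It came to a hard stop at the expected height, with about 22 N of push.
- **Seating check:** I pressed closed fingers on top of the knob. They met it at 133.5 mm, against 133 mm expected, and it did not move under 28 N.
- **Last views:** All three bottles on the table stand upright, the gripper was open and clear, and the wrist force was about zero. In the side view the open bottle's mouth lies about where the spindle's line should be, but I judged that by eye. The last picture was cropped, so it does not show the spanner or cap tray, and it shows only part of the bench bottle. The arm never went near any of them.
- **Disagreements:**
  - The two-camera check put the knob 1.2 mm higher than expected, which is within image error; I trusted the touch check.
  - The wrist force hardly showed the spring ball's resistance on the way in.
  - During the swing, about 13 N built up radially and vertically in the grip; I regripped to clear it.

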